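# Lever the loose base out of a baking mould

### The arm

A 7-joint arm with a two-finger parallel gripper is mounted at the origin on the work surface. World frame = base frame: x ahead of the robot, y to its left, z up, the work surface at z = 0. Lengths are in m, angles in rad, forces in N, time in s.
With the tool pointing down it reaches from about 0.4 to 0.85 m from the base axis. Payload 4.4 kg.
Tool frame: the origin (TCP) lies midway between the tips of the shut fingers; the grasp point (between the pads) lies 19 mm behind it; z points along the fingers, y is the line along which they close (so a half turn about z gives the same grasp; the last joint's range is limited). The gripper opens to 94 mm and grips with 3 to 60 N. Pads are 16 mm wide; open, the fingers measure 119 mm over their backs; the gripper's body (75 mm by 177 mm) begins 78 mm behind the grasp point.
Start: joints at [-1.333, 0.628, 0.038, 1.517, -0.027, 0.996, -0.02], TCP at [0.194, 0.62, 0.205] pointing down, gripper open.
Joint ranges: [-3.06, 3.06], [-0.37, 2.12], [-1.25, 1.32], [0.18, 2.47], [-1.1, 4.24], [0.23, 1.98], [-2.94, 2.94]. Speed limits (rad/s): [2.57, 2.57, 3.14, 3.14, 3.14, 3.14, 3.14].

### API

Orientations are given as a 3x3 rotation matrix whose columns are the frame's x, y, z axes.
In Python, from rig import manip gives the robot as it stands. The module is installed in compiled form; this text tells all that it offers. Calls block until the motion is done:
- manip.goto(position, orientation): joint-space move of the TCP to a pose.
- manip.servo_line(position, rot=None, speed=0.15): straight line of the TCP; rot=None keeps the orientation; speed is the mean speed in m/s.
- manip.move_joints(angles): joint-space move.
- manip.gripper_to(opening, grip_force=None): finger opening in m; grip_force is the grip in N (None keeps the last); returns when the fingers have stopped.
- manip.hold(seconds).
- manip.solve_ik(position, orientation): joint angles nearest the present ones, or None.
- manip.read_camera(name): name is "scene" or "top" or "wrist"; returns a dict with "pixels" (400x640x3 uint8, red, green, blue), "intrinsics" (3x3 intrinsics, pixels), "k1" (the pictures are not rectified: a ray, as slopes to the right and down, at radius r is drawn at 1 + k1 r^2 times it, then the intrinsics apply), "R" (3x3) and "t" (3): a world point X has camera coordinates R X + t. Camera axes: x right, y down, z forward; pixel columns grow to the right and rows downward; lengths in m; the calibration is good to about 2 mm. A picture is of the moment at which its call begins. There is no depth.
A pose or a line that the arm cannot do raises manip.PlanningError and nothing moves.
- manip.sign_off(): hands the job in; it is judged then, once.
Readings, each from a call of its own:
- manip.current_t(): time.
- manip.current_joint_pos(): joint angles.
- manip.current_dq(): joint speeds.
- manip.current_tau(): joint torques, N m.
- manip.current_tcp_pos(): TCP position.
- manip.current_tcp_rot(): TCP orientation.
- manip.current_contact_force(): force on the tool from outside, world axes, zero at the start.
- manip.current_moment(): the same for the moment, N m.
- manip.current_finger_gap(): finger opening in m.
- manip.current_finger_force(): force on a finger pad.
Only numpy, scipy, OpenCV 4.12 (cv2) and the standard library are available. Lean on these libraries where they do the work, as an engineer would, in place of code of your own. Each camera call takes 0.05 s, during which the arm holds its last target. There are 200 camera calls.

### The job

The small two-piece baking mould is sitting in the bench ejector. Press the ejector's hand lever all the way down so that the loose base is pushed up through the mould ring, then take the raised base off from above and lay it flat, wholly on the round wooden board, without dropping it. Leave the mould ring seated in the ejector, and leave the jar and the can standing where they are.

Things in the scene. Friction and masses are not known exactly. Their poses are not given: they have to be found in the camera images.
- ejector: Fixed bench ejector. Origin at table level on the plunger's vertical axis; z up; hand lever sticks out to its -x. Base plate x -160 to 70 mm, 110 mm wide, 12 thick. Deck 110 x 110 mm, top at z = 105 mm, 48 mm hole, 5 mm high locating rim (outer diameter 84). Under the hole a flat plunger, 40 mm across, driven by the lever. Lever pivot axis: along y through x = -60, z = 66 mm.
- lever (a joint): Hand lever angle: 0 = raised (slopes up 0.436 rad from level, away from the pivot); 0.785 = fully down on its stop (0.349 rad below level). Plunger lift 63.7 mm per rad: its top goes from z = 101 mm to 151 mm at the stop. Pressing at the paddle takes about 4 to 8 N (friction and drag); it stays where it is left, also under the base's weight.
- paddle (a point): Centre of the top of the lever's wooden paddle, 46 (along the lever) x 50 x 10 mm; 110 mm from the pivot along the lever and 5 mm above its centre line. 117 mm above the table with the lever up, 33 mm fully down, moving in an arc about the pivot. Its axes equal the ejector's while the lever is up and turn with it.
- mould_ring: Loose steel mould ring, outer diameter 72, inner diameter 64 mm, 22 mm high, 120 g, with a 3 mm thick inward lip at the bottom (opening 50 mm). Origin at the centre of its underside, z up. It sits inside the deck's locating rim, its top at 127 mm above the table.
- seat (a point): Point on the ejector's axis at the deck's top, 105 mm above the table, where the underside of the mould ring rests.
- mould_base_center (a point): Centre of the loose mould base, a plain aluminium disc, diameter 60, 10 mm thick, about 76 g; z square to the disc. At first it lies on the ring's lip, centre 113 mm above the table, inside the ring (2 mm gap all round, top 9 mm below the ring's edge). With the lever fully down: centre at 156 mm, underside 24 mm above the ring, loose on the plunger.
- mould_base: The same loose base; origin at the centre of its underside, z up.
- round_board: Round wooden board, diameter 130, 15 mm thick, does not move. Origin at the centre of its underside, on the table. It lies on the robot's left or right; a square cork trivet (120 mm, 12 mm thick) lies on the other side and is not the target.
- jar: Closed jar, diameter 68, 110 mm high, standing on the table towards the back right; origin at the centre of its underside. Not to be disturbed.
- can: Food can, diameter 66, 85 mm high, standing on the table towards the back left; origin at the centre of its underside. Not to be disturbed.
Mind the look-alikes: they are no part of the job. What is shaped like the mould_ring but red is not meant.

How it is judged:
By the outcome, as a careful person would: the job done as asked, in the order asked, and still so for the second after the job is handed in, with the robot touching nothing.
It also fails if it takes over 51 s, if anything falls off the work surface, if the arm or the gripper's body presses on something with over 40 N, if the wrist force passes 120 N, or if a joint passes its speed limit or range.

## Working session

There is one attempt and no reset: what is moved stays moved. The work goes in short steps, each a Python script; the robot and the scene stay as the last script left them, time stands still between calls to the robot, and variables do not carry over. Pictures are saved under pics/ and viewed, at most 10 in all, crops included, and the job is handed in when it is done.

```bash
mkdir -p pics; cat > h.py <<'E'
import numpy as np, cv2
from rig import manip as m
def ray(c,u,v):
    K=np.array(c["intrinsics"]);xd=np.array([(u-K[0,2])/K[0,0],(v-K[1,2])/K[1,1]]);x=xd.copy()
    for _ in range(30): x=xd/(1+c["k1"]*(x@x))
    R=np.array(c["R"]);d=R.T@np.array([x[0],x[1],1.]);o=-R.T@np.array(c["t"]);return o,d
def onz(c,u,v,z):
    o,d=ray(c,u,v);return o+d*(z-o[2])/d[2]
def proj(c,X):
    p=np.array(c["R"])@np.array(X)+np.array(c["t"]);x=p[:2]/p[2];x=x*(1+c["k1"]*(x@x));K=np.array(c["intrinsics"]);return K[:2,:2]@x+K[:2,2]
def save(c,n): cv2.imwrite("pics/"+n,np.array(c["pixels"])[:,:,::-1])
E
python3 - <<'E'
from h import *
import pickle
for n in ("scene","top"):
    c=m.read_camera(n);save(c,n+"0.png");pickle.dump({k:c[k] for k in("pixels","intrinsics","k1","R","t")},open(n+".pkl","wb"))
    R=np.array(c["R"]);print(n,-R.T@np.array(c["t"]),R[2],c["k1"])
print(m.current_t(),m.current_tcp_rot())
E
```

```text
scene [ 1.0068964  -0.22563532  0.86819304] [-0.47982845  0.22867823 -0.84703655] -0.08215386020696172
top [ 0.3921045  -0.01383965  1.28020003] [ 0.17167583  0.00469723 -0.9851423 ] -0.043241334074980604
0.1 [[-9.54190177e-01  2.99200455e-01 -4.40917751e-04]
 [ 2.99200776e-01  9.54188871e-01 -1.57909132e-03]
 [-5.17460298e-05 -1.63867635e-03 -9.99998656e-01]]
```

View pics/top0.png

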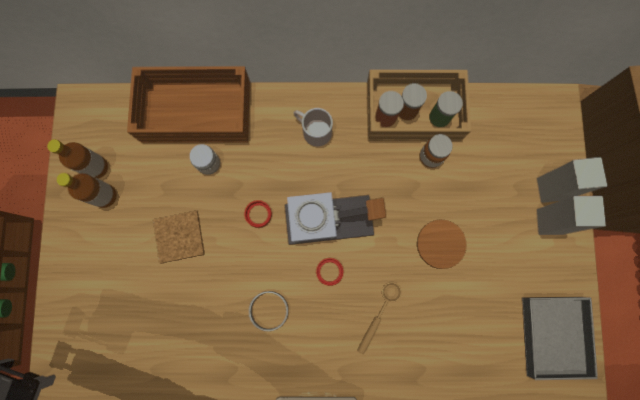

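View pics/scene0.png

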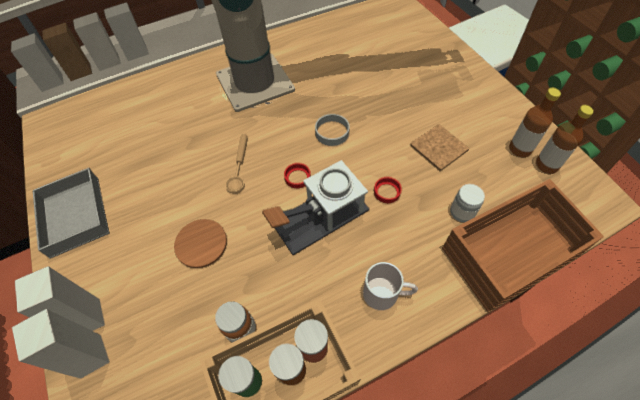

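The top view shows the ring and deck at about (312,215), the lever paddle at (376,209), the round board at (442,244) on the robot's right, and the jar at (437,150). The scene view agrees, with the ring at (336,183), the paddle at (277,216) and the board at (201,243). I'll measure these next.

```bash
python3 - <<'E'
from h import *
import pickle
T=pickle.load(open("top.pkl","rb"));S=pickle.load(open("scene.pkl","rb"))
def blob(c,near,f,nm):
    p=np.array(c["pixels"]);hsv=cv2.cvtColor(p,cv2.COLOR_RGB2HSV);k=f(hsv).astype(np.uint8)
    k=cv2.morphologyEx(k,cv2.MORPH_OPEN,np.ones((3,3)))
    n,l,s,ce=cv2.connectedComponentsWithStats(k);i=l[near[1],near[0]]
    if i==0: print(nm,"miss",hsv[near[1],near[0]]);return
    cs,_=cv2.findContours((l==i).astype(np.uint8),0,2);q=max(cs,key=cv2.contourArea)
    print(nm,s[i],ce[i],cv2.fitEllipse(q),cv2.minAreaRect(q));return ce[i],q
for c,pts in((T,[(442,244),(376,209),(295,205),(312,215)]),(S,[(201,243),(273,216),(322,186)])):
    h=cv2.cvtColor(np.array(c["pixels"]),cv2.COLOR_RGB2HSV)
    for p in pts: print(p,h[p[1],p[0]])
h=cv2.cvtColor(np.array(T["pixels"]),cv2.COLOR_RGB2HSV);print(h[130,250],h[244,405])
wood=lambda h:(h[...,0]<14)&(h[...,1]>125)&(h[...,2]>60)
deck=lambda h:(h[...,1]<60)&(h[...,2]>120)
for c,n,z in((T,"T",[(442,244),(376,209),(295,205)]),(S,"S",[(201,243),(273,216),(322,186)])):
    for p,f,nm,hh in zip(z,(wood,wood,deck),("board","paddle","deck"),(.015,.117,.105)):
        r=blob(c,p,f,n+nm)
        if r:
            print("   ->",onz(c,*r[0],hh))
            if nm=="deck": print([onz(c,*b,.105)[:2].round(4) for b in cv2.boxPoints(cv2.minAreaRect(r[1]))])
a=cv2.resize(np.array(T["pixels"])[180:260,270:400,::-1],None,fx=6,fy=6,interpolation=2);cv2.imwrite("pics/crop1.png",a)
E
```

```text
(442, 244) [ 14 160 134]
(376, 209) [ 14 161 127]
(295, 205) [105  12 164]
(312, 215) [110  14 165]
(201, 243) [ 13 150 158]
(273, 216) [ 13 146 155]
(322, 186) [ 35  20 167]
[ 17 129 119] [ 20 115 155]
Tboard miss [ 14 160 134]
Tpaddle miss [ 14 161 127]
Tdeck [ 287  192   50   49 1957] [311.45375575 216.29790496] ((311.15753173828125, 215.64678955078125), (52.47551727294922, 52.719051361083984), 5.66071081161499) ((312.4656677246094, 216.05776977539062), (44.49748229980469, 47.88316345214844), 83.82982635498047)
   -> [0.54785051 0.01265205 0.105     ]
[array([0.5974, 0.0755]), array([ 0.6104, -0.0429]), array([ 0.5002, -0.0542]), array([0.4875, 0.0623])]
Sboard [ 175  219   51   49 1922] [199.98855359 243.04162331] ((199.98370361328125, 243.0359649658203), (44.74845504760742, 52.864036560058594), 58.68192672729492) ((200.0, 243.0), (48.0, 50.0), 90.0)
   -> [ 0.49369503 -0.32967108  0.015     ]
Spaddle [264 207  25  20 333] [275.64264264 216.68768769] ((275.6291198730469, 216.79515075683594), (17.13448143005371, 23.4697208404541), 117.36737823486328) ((275.88238525390625, 216.52944946289062), (18.432706832885742, 22.313276290893555), 75.96376037597656)
   -> [ 0.5701571  -0.14568397  0.117     ]
Sdeck [ 304  161   63   52 1667] [334.8860228  186.53629274] ((335.0155944824219, 186.05487060546875), (43.74118423461914, 57.67179870605469), 76.95149993896484) ((335.1899719238281, 185.83001708984375), (42.17562484741211, 50.23783874511719), 60.06848907470703)
   -> [0.55227242 0.01185265 0.105     ]
[array([ 0.5006, -0.0473]), array([0.4818, 0.081 ]), array([0.6   , 0.0729]), array([ 0.6132, -0.0476])]
```

View pics/crop1.png

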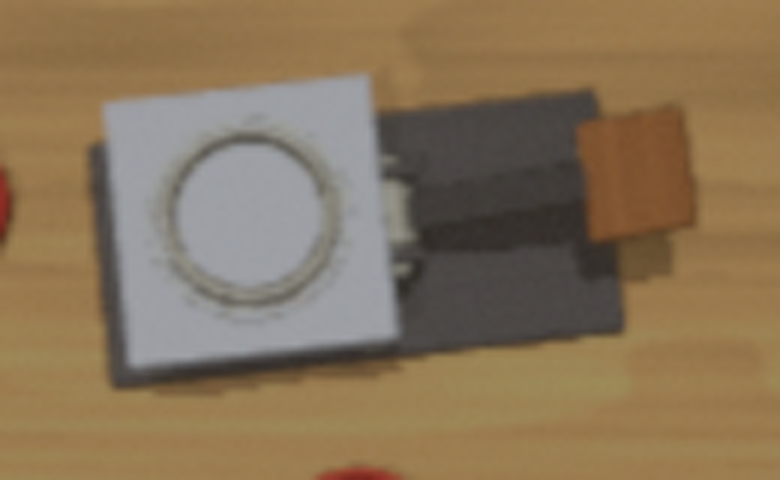

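The crop shows deck corners at crop (105,103), (368,75), (400,340), (128,368). The paddle quad is at (578,124), (682,105), (693,225), (592,240).

```bash
python3 - <<'E'
from h import *
import pickle
T=pickle.load(open("top.pkl","rb"));S=pickle.load(open("scene.pkl","rb"))
q=lambda L,z:[onz(T,x/6+270-.42,y/6+180-.42,z) for x,y in L]
D=np.array(q([(105,103),(368,75),(400,340),(128,368)],.105));print(D[:,:2].round(4),[np.linalg.norm(D[i]-D[i-1]).round(4) for i in range(4)])
d=D.mean(0);P=np.mean(q([(578,124),(682,105),(693,225),(592,240)],.117),0)
R=onz(T,(248/6)+270-.42,219/6+180-.42,.127)
e=(D[1]-D[0]+D[2]-D[3]);print("deck",d,"ring",R,"paddle",P,np.linalg.norm((P-d)[:2]),"yaw",np.arctan2(e[1],e[0]),np.arctan2(*(P-d)[[1,0]]))
h=cv2.cvtColor(np.array(T["pixels"]),cv2.COLOR_RGB2HSV);k=((h[...,0]<=15)&(h[...,1]>135)).astype(np.uint8)
k[:215]=0;k[275:]=0;k[:,:405]=0;k[:,480:]=0
k=cv2.morphologyEx(k,cv2.MORPH_OPEN,np.ones((5,5)));c=max(cv2.findContours(k,0,2)[0],key=cv2.contourArea)
E=cv2.fitEllipse(c);print("board",E,onz(T,*E[0],.015), np.linalg.norm(onz(T,E[0][0]-E[1][0]/2,E[0][1],.015)-onz(T,E[0][0]+E[1][0]/2,E[0][1],.015)))
# reachability
yaw=np.arctan2(e[1],e[0]);print(m.current_t())
for a in (yaw,yaw+np.pi,yaw+np.pi/2,yaw-np.pi/2):
    R_=np.array([[np.cos(a),np.sin(a),0],[np.sin(a),-np.cos(a),0],[0,0,-1]])
    print(round(a,2),[None if (s:=m.solve_ik(p,R_)) is None else np.round(s,2) for p in ([P[0],P[1],.15],[d[0],d[1],.153],[.494,-.33,.02])])
E
```

```text
[[ 0.5968  0.0734]
 [ 0.6086 -0.0355]
 [ 0.4986 -0.0483]
 [ 0.4871  0.0627]] [np.float64(0.1102), np.float64(0.1096), np.float64(0.1107), np.float64(0.1116)]
deck [0.54777955 0.01307846 0.105     ] ring [0.54546576 0.0134669  0.127     ] paddle [ 0.5656768 -0.1446622  0.117    ] 0.15875272598876547 yaw -1.4648981605548401 -1.4578194927323866
board ((441.2748107910156, 243.8206329345703), (47.53604507446289, 49.050628662109375), 145.87551879882812) [ 0.48675458 -0.3276321   0.015     ] 0.12580388714409516
0.1
-1.46 [array([-0.41,  0.9 ,  1.14,  1.78, -0.92,  1.11, -1.97]), array([ 0.21,  0.58, -0.44,  1.85,  0.34,  0.78,  2.84]), array([ 0.01,  1.04,  0.96,  1.83, -1.1 ,  0.91, -1.53])]
1.68 [array([-0.07,  0.64,  0.44,  1.77, -0.36,  0.81,  0.64]), array([-0.32,  0.58,  0.37,  1.87, -0.29,  0.75,  0.32]), array([ 0.54,  0.8 ,  0.01,  1.81, -0.01,  0.53,  0.66])]
0.11 [array([-0.25,  0.72,  0.76,  1.78, -0.62,  0.9 , -0.68]), array([-0.54,  0.66,  0.75,  1.87, -0.6 ,  0.84, -0.95]), array([ 0.33,  0.83,  0.34,  1.82, -0.48,  0.57, -0.49])]
-3.04 [array([ 0.16,  0.6 ,  0.06,  1.77, -0.05,  0.78,  1.92]), array([-0.07,  0.55, -0.01,  1.86,  0.01,  0.73,  1.6 ]), array([ 0.77,  0.83, -0.37,  1.81,  0.5 ,  0.6 ,  1.77])]
```

```bash
cat >> h.py <<'E'
seat=np.array([.547,.0132]);u=np.array([np.cos(-1.462),np.sin(-1.462)])
def Rz(a): return np.array([[np.cos(a),np.sin(a),0],[np.sin(a),-np.cos(a),0],[0,0,-1]])
def pad(q):
    a=.436-q;return np.r_[seat+u*(.060+.110*np.cos(a)-.005*np.sin(a)),.066+.110*np.sin(a)+.005*np.cos(a)]
E
python3 - <<'E'
from h import *
R=Rz(-1.462+np.pi)
m.gripper_to(0.0)
p=pad(0);m.goto(p+[0,0,.07],R);print(m.current_t(),m.current_tcp_pos(),m.current_contact_force())
m.servo_line(p+[0,0,.008],speed=.12)
for q in np.r_[np.arange(0.05,.66,.1),np.arange(.68,.9,.03)]:
    m.servo_line(pad(q),speed=.06);f=m.current_contact_force();print(round(q,2),np.round(m.current_tcp_pos(),4),np.round(f,1))
    if f[2]>20: break
m.hold(.2);print(m.current_tcp_pos(),m.current_contact_force(),m.current_t())
c=m.read_camera("scene");save(c,"scene1.png")
E
```

```text
4.4917 [ 0.56445176 -0.14228879  0.18684943] [-0.472262   -0.02881114 -0.07881165]
0.05 [ 0.5642 -0.1458  0.1119] [ 1.  -0.1  0.3]
0.15 [ 0.5645 -0.1498  0.1015] [-0.1  1.1 -0.4]
0.25 [ 0.5649 -0.1531  0.0909] [ 0.1 -0.9  0.2]
0.35 [ 0.5653 -0.1551  0.0802] [-0.3 -0.1 -0.3]
0.45 [ 0.5653 -0.1559  0.0692] [ 0.3  0.9 -1. ]
0.55 [ 0.5654 -0.1557  0.0583] [-0.2  0.4  0. ]
0.65 [ 0.5652 -0.1543  0.0474] [-0.2  0.2 -0.5]
0.68 [ 0.5653 -0.1537  0.0443] [1.1 0.1 2.2]
0.71 [ 0.5652 -0.153   0.041 ] [-0.4  0.6  1.6]
0.74 [ 0.5651 -0.1522  0.0378] [0.4 0.6 1.8]
0.77 [ 0.5652 -0.1518  0.0359] [-2.5  1.4 12.3]
0.8 [ 0.5653 -0.1517  0.0352] [-7.5  0.  32.1]
[ 0.56530869 -0.15168909  0.03521025] [-6.69165532  1.13659172 31.65735246] 8.975
```

View pics/scene1.png

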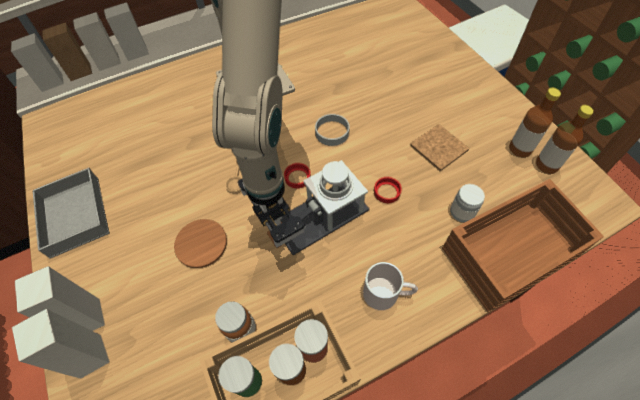

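The base now stands proud of the ring at about (336,175), and the 32 N reading at the expected stop height means the lever is down. I'll retract and measure the base from both cameras.

```bash
python3 - <<'E'
from h import *
p=np.array(m.current_tcp_pos());m.servo_line(p+[0,0,.19],speed=.2);m.gripper_to(.085)
m.goto(np.r_[seat+u*.07,.235],Rz(-1.462+np.pi/2+np.pi/2))
W=m.read_camera("wrist");T=m.read_camera("top");S=m.read_camera("scene")
save(W,"wrist1.png");save(S,"scene2.png")
import pickle
for n,c in(("W",W),("S2",S),("T2",T)): pickle.dump({k:c[k] for k in("pixels","intrinsics","k1","R","t")},open(n+".pkl","wb"))
print(m.current_t(),m.current_tcp_pos(),"pred",proj(W,np.r_[seat,.161]),proj(S,np.r_[seat,.161]),proj(T,np.r_[seat,.161]))
I=np.array(S["pixels"])[145:245,255:385,::-1];cv2.imwrite("pics/both.png",np.hstack([np.array(W["pixels"])[:,:,::-1],cv2.resize(I,(520,400))])[:, :1160])
b=cv2.imread("pics/both.png");cv2.imwrite("pics/both.png",cv2.resize(b,(800,276)))
E
```

```text
12.1 [ 0.55462918 -0.05804642  0.23511681] pred [320.95788258 129.77139276] [334.35461911 170.64894757] [310.69592852 213.52557992]
```

View pics/both.png

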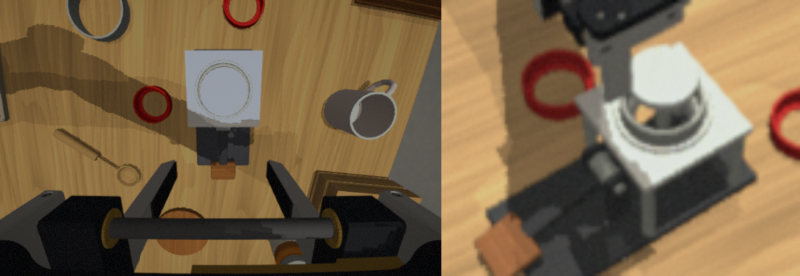

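The base stands on the plunger with the lever down and the paddle near the table. In the wrist view it is at about (323,130), against a predicted (321,130). Next I'll refine the position, then grasp at the fingertips so the tips clear the board when placing.

```bash
python3 - <<'E'
from h import *
import pickle
W=pickle.load(open("W.pkl","rb"))
g=cv2.cvtColor(np.array(W["pixels"]),cv2.COLOR_RGB2GRAY)[70:190,260:390]
r=np.linalg.norm(proj(W,np.r_[seat+[.03,0],.161])-proj(W,np.r_[seat,.161]))
C=cv2.HoughCircles(cv2.resize(g,None,fx=3,fy=3,interpolation=cv2.INTER_CUBIC),cv2.HOUGH_GRADIENT,2,5,param1=60,param2=20,minRadius=int(3*r*.9),maxRadius=int(3*r*1.1))
print(r,C[0,:4]/3+[260,70,0])
x=C[0,0]/3;c=onz(W,x[0]+260,x[1]+70,.161);print(c,c[:2]-seat)
if np.linalg.norm(c[:2]-seat)<.008:
    xy=(c[:2]+seat)/2;R=Rz(-1.462+np.pi)
    m.goto(np.r_[xy,.2],R);m.servo_line(np.r_[xy,.1525],speed=.08);print(m.current_tcp_pos(),m.current_t(),m.current_contact_force())
    m.gripper_to(0.03,15);print(m.current_finger_gap(),m.current_finger_force(),m.current_contact_force())
    save(m.read_camera("wrist"),"wrist2.png")
E
```

```text
35.82966711117212 [[324.33333588 131.          38.20000076]
 [323.66666794 129.          38.20000076]
 [325.66666412 129.          37.46666718]
 [326.33333588 131.66666794  36.73333359]]
[0.54991287 0.01251766 0.161     ] [ 0.00291287 -0.00068234]
[0.54879511 0.01250023 0.15276978] 13.25 [-0.07321562  0.17691502  0.07086762]
0.05909914197999353 15.000298172235489 [0.2178983  0.95255153 2.07228545]
```

View pics/wrist2.png

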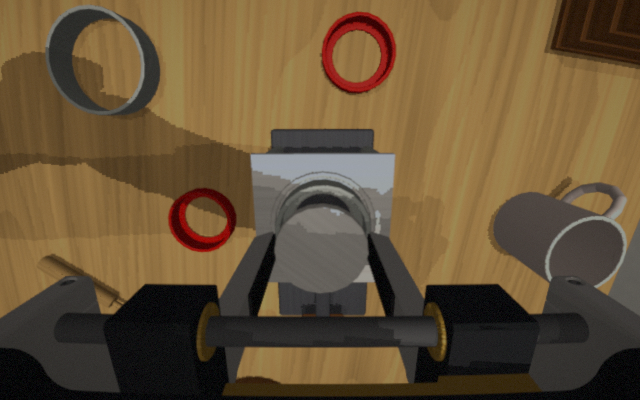

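The disc sits between the fingertips, centred at about (321,249). I'll check how well it is centred on the pads.

```bash
python3 - <<'E'
from h import *
W=m.read_camera("wrist");p=np.array(m.current_tcp_pos());print(p,proj(W,[p[0],p[1],.161]),onz(W,321,249,.161),m.current_finger_gap(),m.current_finger_force(),m.current_t())
g=np.array(W["pixels"])[200:300,260:385,::-1];cv2.imwrite("pics/c3.png",cv2.resize(g,None,fx=6,fy=6,interpolation=2))
E
```

```text
[0.54879014 0.01291138 0.15277819] [320.99602404 247.81616147] [0.54888165 0.01210003 0.161     ] 0.0591488489514402 15.000478774309158 13.8667
```

View pics/c3.png

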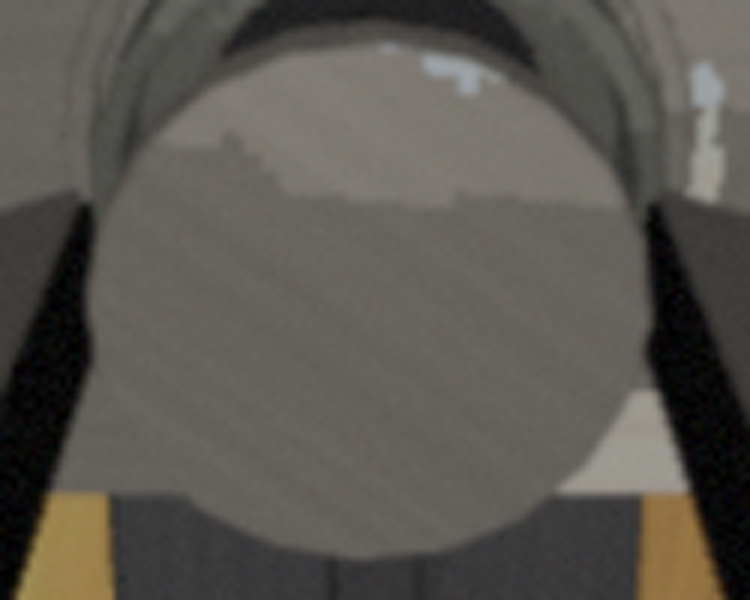

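It is well centred on the pads. Now lift, carry and place.

```bash
python3 - <<'E'
from h import *
R=Rz(-1.462+np.pi);B=np.array([.490,-.329])
m.gripper_to(0.03,25);p=np.array(m.current_tcp_pos());z0=p[2]
m.servo_line(p+[0,0,.01],speed=.04);m.servo_line(p+[0,0,.09],speed=.12)
print(m.current_finger_gap(),m.current_contact_force(),m.current_t())
if m.current_finger_gap()>.055:
    m.servo_line(np.r_[B,z0+.09],R,speed=.12);m.servo_line(np.r_[B,.05],speed=.12)
    print(m.current_finger_gap(),m.current_tcp_pos(),m.current_t())
    T=m.read_camera("top");S=m.read_camera("scene");W=m.read_camera("wrist")
    cv2.imwrite("pics/pl.png",np.hstack([np.array(W["pixels"])[::2,::2,::-1],cv2.resize(np.array(S["pixels"])[160:310,130:370,::-1],(480,300))[:200]]))
E
```

```text
0.05925453864958829 [-0.75011847 -0.53254655 -1.86607951] 15.3083
0.05943190660572025 [ 0.49040512 -0.32930242  0.05063995] 20.1083
```

View pics/pl.png

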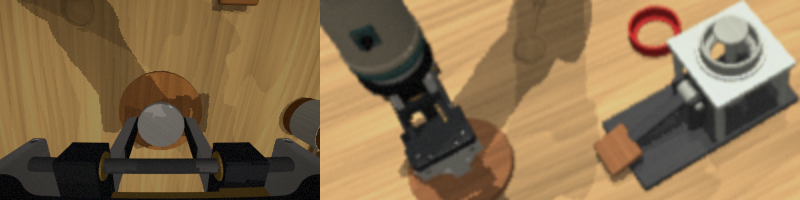

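The disc is held level above the board, at (161,124) in the half-size wrist view, and the ring is still seated. Now lower until contact.

```bash
python3 - <<'E'
from h import *
p=np.array(m.current_tcp_pos());p[2]=.022;m.servo_line(p,speed=.06);m.hold(.2);f0=np.mean([m.current_contact_force()[2] for _ in range(1)])
while p[2]>.0145:
    p[2]-=.0007;m.servo_line(p,speed=.02);m.hold(.05);f=m.current_contact_force()[2];print(round(m.current_tcp_pos()[2],4),round(f,2),end=" | ")
    if f-f0>4: break
print(m.current_finger_gap(),m.current_t())
m.gripper_to(.066);m.hold(.1);m.gripper_to(.080);m.servo_line(np.array(m.current_tcp_pos())+[0,0,.1],speed=.12)
q=np.array(m.current_tcp_pos());m.servo_line(q+[-.09,-.02,.05],speed=.15)
print(m.current_t(),m.current_contact_force())
save(m.read_camera("top"),"top9.png");S=m.read_camera("scene");save(S,"scene9.png")
T=cv2.imread("pics/top9.png");s=cv2.imread("pics/scene9.png");cv2.imwrite("pics/fin.png",np.hstack([cv2.resize(T[130:290,280:500],(413,300)),cv2.resize(s[150:310,150:356],(386,300))]))
E
```

```text
0.0214 -1.14 | 0.0206 -1.3 | 0.0199 -1.06 | 0.0192 -1.54 | 0.0185 -0.78 | 0.0178 -1.4 | 0.0171 -0.89 | 0.0168 4.16 | 0.059460814968400964 23.475
26.2083 [1.22578122 0.24036362 0.13811396]
```

View pics/fin.png

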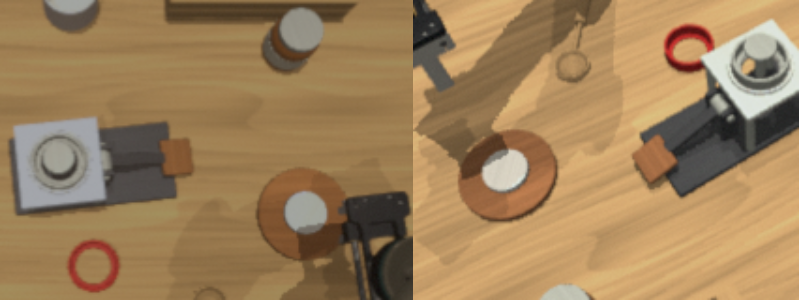

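The base lies flat and wholly on the board, at scene crop (505,170). The ring is seated, the lever is down, the jar is still standing, and the arm is clear.

```bash
python3 -c "
from rig import manip as m
print(m.sign_off())"
```

```text
the job is handed in; nothing more can be done
None
```

I pressed the lever to its stop, lifted the base off and laid it flat, wholly on the round board. The ring stayed seated, the jar and can were not touched, and I handed the job in at about 26 s.

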